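# Load the stamping jig

## Robot

A 7-joint arm with a two-finger parallel gripper is mounted at the origin on the work surface. World frame = base frame: x ahead of the robot, y to its left, z up, the work surface at z = 0. Lengths are in m, angles in degrees, forces in N, time in s.
With the tool pointing down it reaches from about 0.425 to 0.95 m from the base axis. Payload 4.7 kg.
Tool frame: the origin (TCP) lies midway between the tips of the shut fingers; the grasp point (between the pads) lies grasp_offset behind it (grasp_offset is the distance from the TCP to the grasp point, in m); z points along the fingers, y is the direction in which the jaws open and shut (so a half turn about z gives the same grasp; the last joint's range is limited). The gripper opens to 85 mm and grips with 20 to 120 N. Pads are 22 mm wide; open, the fingers measure 114 mm over their backs; the gripper's body (76 mm by 85 mm) begins 54 mm behind the grasp point. The pads swing forward as they close: fully open they stand 13 mm farther back than shut.
Start: joints at [-64.853, 26.849, -2.785, 87.806, 1.381, 65.374, -4.715], TCP at [0.304, 0.603, 0.231] pointing down, gripper open.
Joint ranges: [-148.3, 148.3], [-19.14, 114.17], [-79.39, 73.82], [5.75, 140.21], [-59.74, 239.74], [12.07, 113.84], [-152.46, 152.46]. Speed limits (degrees/s): [147.25, 147.25, 180, 180, 180, 180, 180].

## Interface

Orientations are given as a 3x3 rotation matrix whose columns are the frame's x, y, z axes.
In Python, from rig import * gives the robot as it stands. Calls block until the motion is done:
- goto(position, orientation): joint-space move of the TCP to a pose.
- movel(position, orientation=None, vel=0.15, stop_force=None): straight line of the TCP; orientation=None keeps the orientation; vel is the mean speed in m/s. With stop_force (N) it stops when the force on the tool has changed by that much, and returns True; else False.
- set_joints(angles): joint-space move.
- open_gripper() and gripper_close(grip_force=None): open the fingers fully, or close them until they stop; grip_force is the grip in N (None keeps the last).
- wait(seconds).
- inverse_kinematics(position, orientation): joint angles nearest the present ones, or None.
- read_state(): the state.
- snapshot(name): name is "scene" or "top" or "wrist"; returns the picture (400x640x3 uint8, red, green, blue); there is no depth.
- get_calibration(name): a dict with "K" (3x3 intrinsics, pixels), "D" ([k1, k2, p1, p2, k3] as OpenCV has them; the pictures are not rectified), "position" and "rotation" of the camera in the world; the wrist camera has in their place "tool_from_camera" (4x4, takes a point from camera to tool coordinates, whose origin is the TCP and whose axes are the flange's). Camera axes: x right, y down, z forward; pixel columns grow to the right and rows downward; lengths in m; the calibration is good to about 2 mm. A picture is of the moment at which its call begins: read the wrist's pose just before it. get_calibration takes no time and is no camera call.
A pose or a line that the arm cannot do raises IKError and nothing moves.
- close_job(): hands the job in, once; it reports no verdict.
Trained networks look in the newest picture that a camera, given by its name, has taken for a name from the list of things; names that differ only in an ending like _2 or _b are one class to them, and where a whole thing is asked for, a point or a joint stands for the part that bears it (a point fixed in the world has none). Each returns a list of dicts, best first, with "score" (0 to 1); they miss things now and then, are a little off and sometimes report something else, mostly with a low value. They report only what shows in the picture. A call takes as long as a camera call.
- recognise(label, camera): "bbox" ([left, top, right, bottom] in pixels, round what is visible of it).
- place_of(label, camera): "point" ([row, column] in pixels: a listed point, or the origin of a listed thing).
The state is a dict: "t": time; "q": joint angles; "qvel": joint speeds; "joint_efforts": joint torques, N m; "tool_pos": TCP position; "eef_rot": TCP orientation; "ft_force": force on the tool from outside, world axes, zero at the start; "wrist_torque": the same for the moment, N m; "width": finger opening in m.
Only numpy, scipy, OpenCV 4.12 (cv2) and the standard library are available. Lean on these libraries where they do the work, as an engineer would, in place of code of your own. Each camera call takes 0.05 s, during which the arm holds its last target.

## Task

Get the stamping jig ready for the hammer: gently push the copper blank along the feed table, over the raised lip and under the sprung hold-down until it drops flat into the nest beneath the bridge, without forcing it. Then take the punch that fits the bridge's guide hole from its block, set it down gently through the hole so that it stands on the blank, and let go; leave the other punches, the pliers beside the jig and the loose steel block where they are.

Things in the scene. Friction and masses are not known exactly. Their poses are not given: they have to be found in the camera images.
- jig: Steel stamping jig, fixed to the bench, 195 x 120 mm. Origin on the bench, under the nest's centre; +x is the feed direction (from the open feed table to the nest), z up. Above the nest a bridge plate (underside z = 41 mm, top z = 57, x -22 to 42, y +-58) stands on pillars. Side guides 64 mm apart (top z = 28) run from x = -66 to -8; their mouth flares to 77 mm at x = -94
- nest (a point): Centre of the nest floor, 19 mm above the bench; axes as the jig's. The nest is a round pocket 61.5 mm wide with a horseshoe wall up to z = 25 mm over the bench, closed in front by the lip: a blank has 0.75 mm play all round, and is clear of the lip only once its centre is less than 0.75 mm short of the nest's
- lip (a point): Point 23.2 mm before the nest's centre, 22 mm over the bench, in the middle of the raised lip: two lugs across the way at |y| 22 to 32 mm with a 44 mm finger gap between them. Their flat crest (x -25 to -21, z = 22) is 2 mm above the flat feed table (z = 20, jig x -135 to -31.4); ramps climb to it from x = -31; beyond, they drop upright to the nest floor at z = 19
- guide_hole (a point): centre of the round guide hole in the bridge, at the bridge's top face, 57 mm above the bench and right above the nest's centre; the hole is 22 mm wide, 16 mm long, with a 2.5 mm chamfer at the top
- hold_down (a joint): Lift (m) of the sprung hold-down under the bridge: 0 with the nest empty, at most 0.008. Two round 6 mm bars along x at y = +-16 mm (x -28 to 25, rising to the front from x = 6) press the blank down; undersides 23.5 mm above the bench at 0. Presses with 2 N plus 0.27 N per mm. Reads about 0.0005 over a seated blank, 0.002 or more while one hangs on the lip
- blank: Flat copper disc, 60 mm across, 5 mm thick, about 0.125 kg, on the jig's feed table. Origin: centre of its underside. Pushed at its edge, 5 to 15 N carry it over the lip and under the hold-down; if it binds (over 16 N) draw back and push on; near the nest it takes 3 to 9 N, then the push rises at the far wall. It may drop only as the push is let off. Over 25 N from the fingers or punch bruises it
- punch_block: wooden block 54 x 170 x 20 mm, fixed to the bench, with three equal 29.5 mm sockets, 8 mm deep, 54 mm apart along its y axis. Origin: centre of its underside
- punch: the punch that fits: plain upright steel cylinder 20 mm across, 75 mm tall, about 0.18 kg, standing in any one of the three sockets. Origin: centre of its foot, z along it
- punch_small: steel punch 13 mm across, 75 mm tall, in another socket: too loose in the hole, leave it. Origin: centre of its foot
- punch_large: steel punch 27 mm across, 75 mm tall, in another socket: does not go in the hole, leave it. Origin: centre of its foot
- pliers_a: small pliers, 150 mm long, lying to the right of the jig; leave them. Origin: under the pivot
- bench_block: loose steel block 75 x 75 x 18 mm lying beyond the jig to the left; leave it. Origin: centre of its underside

How it is judged:
By the outcome, as a careful person would: the job done as asked, in the order asked, and still so for the second after the job is handed in, with the robot touching nothing.
It also fails if it takes over 72 s, if anything falls off the work surface, if the arm or the gripper's body presses on something with over 40 N, if the wrist force passes 120 N, or if a joint passes its speed limit or range.

## Working session

There is one attempt and no reset: what is moved stays moved. The work goes in short steps, each a Python script; the robot and the scene stay as the last script left them, time stands still between calls to the robot, and variables do not carry over. Pictures are saved under pics/ and viewed, and the job is handed in when it is done.

```bash
ls; mkdir -p pics
python3 - <<'E'
from rig import *
import cv2,numpy as np
s=read_state();print({k:np.round(v,3).tolist() for k,v in s.items()})
import rig; print([n for n in dir(rig) if not n.startswith('_')])
try: print(grasp_offset)
except Exception as e: print(e)
for c in ["scene","top","wrist"]:
    im=snapshot(c);cv2.imwrite(f"pics/{c}0.png",im[:,:,::-1])
    k=get_calibration(c);print(c,{a:np.round(b,4).tolist() for a,b in k.items()})
    for l in ["jig","nest","lip","guide_hole","blank","punch_block","punch","punch_small","punch_large","pliers_a","bench_block"]:
        if c=="wrist":continue
        r=place_of(l,c);print(l,[(np.round(x["point"],1).tolist(),round(x["score"],2)) for x in r[:3]])
print(read_state()["t"])
E
```

```text
pics
{'t': 0.0, 'q': [-64.854, 26.898, -2.785, 87.874, 1.381, 65.375, -4.715], 'qvel': [-0.025, -0.143, -0.034, 0.059, -0.134, 0.094, 0.112], 'joint_efforts': [-0.001, -51.031, -0.047, -23.772, 0.011, 0.008, -0.0], 'tool_pos': [0.304, 0.602, 0.23], 'eef_rot': [[-0.893, 0.451, -0.001], [0.451, 0.893, -0.002], [-0.0, -0.002, -1.0]], 'ft_force': [-0.825, -0.415, 0.399], 'wrist_torque': [0.025, 0.062, -0.01], 'width': 0.085}
['IKError', 'close_job', 'get_calibration', 'goto', 'grasp_offset', 'gripper_close', 'inverse_kinematics', 'movel', 'open_gripper', 'place_of', 'read_state', 'recognise', 'set_joints', 'snapshot', 'wait']
0.0187
scene {'K': [[483.7807, 0.0, 325.429], [0.0, 483.7807, 201.4407], [0.0, 0.0, 1.0]], 'D': [-0.0739, 0.0, 0.0, 0.0, 0.0], 'position': [1.415, 0.4265, 0.6763], 'rotation': [[-0.4976, 0.4545, -0.7388], [0.8671, 0.2846, -0.4089], [0.0244, -0.8441, -0.5357]]}
jig [([231.2, 307.2], 0.61)]
nest [([223.9, 311.0], 0.85)]
lip [([218.8, 316.3], 0.9)]
guide_hole [([211.4, 312.7], 0.97)]
blank [([209.1, 333.8], 0.83)]
punch_block [([248.8, 450.9], 0.9)]
punch [([243.0, 451
[... 488 characters left out ...]
 ([229.4, 233.1], 0.68)]
lip [([195.9, 328.5], 0.7), ([237.5, 193.1], 0.58)]
guide_hole [([184.1, 334.8], 0.68)]
blank [([216.0, 329.8], 0.74)]
punch_block [([230.9, 208.7], 0.81)]
punch [([233.3, 211.4], 0.47)]
punch_small [([229.9, 234.3], 0.37)]
punch_large [([235.3, 191.8], 0.63)]
pliers_a [([209.2, 467.2], 0.92), ([162.1, 262.8], 0.48), ([234.0, 209.4], 0.18)]
bench_block [([186.9, 335.8], 0.72), ([163.8, 268.3], 0.67)]
wrist {'K': [[308.4762, 0.0, 318.7524], [0.0, 308.4762, 198.8364], [0.0, 0.0, 1.0]], 'D': [-0.001, 0.0, 0.0, 0.0, 0.0], 'tool_from_camera': [[-0.0, -0.9566, -0.2914, 0.0748], [1.0, -0.0002, 0.0004, 0.0009], [-0.0004, -0.2914, 0.9566, -0.1423], [0.0, 0.0, 0.0, 1.0]]}
1.25
```

```bash
cat > h.py <<'E'
import cv2,numpy as np
from rig import *
def cam(name,st=None):
    k=get_calibration(name)
    if name=="wrist":
        T=np.eye(4);T[:3,:3]=st["eef_rot"];T[:3,3]=st["tool_pos"]
        M=T@np.array(k["tool_from_camera"]);return np.array(k["K"]),np.array(k["D"]),M[:3,:3],M[:3,3]
    return np.array(k["K"]),np.array(k["D"]),np.array(k["rotation"]),np.array(k["position"])
def ray(c,rc,z):
    K,D,R,p=c
    u=cv2.undistortPoints(np.array([[[rc[1],rc[0]]]],float),K,D)[0,0]
    d=R@np.array([u[0],u[1],1]);return p+d*(z-p[2])/d[2]
def proj(c,P):
    K,D,R,p=c
    P=np.atleast_2d(P).astype(float)
    rv=cv2.Rodrigues(R.T)[0]
    return cv2.projectPoints(P,rv,-R.T@p,K,D)[0][:,0]
def big(im,f,crop,s):
    r0,r1,c0,c1=crop;cv2.imwrite(f,cv2.resize(im[r0:r1,c0:c1,::-1],None,fx=s,fy=s,interpolation=cv2.INTER_CUBIC))
E
python3 - <<'E'
from h import *
P={"scene":dict(jig=(231.2,307.2),nest=(223.9,311),lip=(218.8,316.3),guide_hole=(211.4,312.7),blank=(209.1,333.8),punch_block=(248.8,450.9),punch=(243,451.1),punch_small=(239.4,427.5),punch_large=(250.5,476.9),pliers_a=(182.3,220),bench_block=(265.7,366.3)),
"top":dict(jig=(185.8,337.1),nest=(187.1,333.8),lip=(195.9,328.5),guide_hole=(184.1,334.8),blank=(216,329.8),punch_block=(230.9,208.7),punch=(233.3,211.4),punch_small=(229.9,234.3),punch_large=(235.3,191.8),pliers_a=(209.2,467.2),bench_block=(163.8,268.3))}
Z=dict(jig=0,nest=.019,lip=.022,guide_hole=.057,blank=.020,punch_block=0,punch=.012,punch_small=.012,punch_large=.012,pliers_a=0,bench_block=0)
for k in Z: print(k,*[np.round(ray(cam(c),P[c][k],Z[k]),4) for c in P])
for c in P:
    im=cv2.imread(f"pics/{c}0.png")[:,:,::-1]
    big(im,f"pics/{c}0b.png",(130,330,170,500) if c=="scene" else (120,280,170,490),2.4)
E
```

```text
jig [ 0.6198 -0.0608  0.    ] [ 0.6186 -0.0607  0.    ]
nest [ 0.6124 -0.0549  0.019 ] [ 0.6124 -0.0519  0.019 ]
lip [ 0.5913 -0.0529  0.022 ] [ 0.59   -0.0383  0.022 ]
guide_hole [ 0.6138 -0.0498  0.057 ] [ 0.6138 -0.0537  0.057 ]
blank [ 0.5296 -0.0393  0.02  ] [ 0.54   -0.0409  0.02  ]
punch_block [0.5053 0.2557 0.    ] [0.5076 0.2647 0.    ]
punch [0.5    0.2524 0.012 ] [0.5009 0.2544 0.012 ]
punch_small [0.5155 0.2008 0.012 ] [0.5087 0.1975 0.012 ]
punch_large [0.4965 0.3118 0.012 ] [0.4965 0.3032 0.012 ]
pliers_a [ 0.5515 -0.3862  0.    ] [ 0.555  -0.3857  0.    ]
bench_block [0.6607 0.1149 0.    ] [ 0.678   0.1151 -0.    ]
```

View pics/scene0b.png

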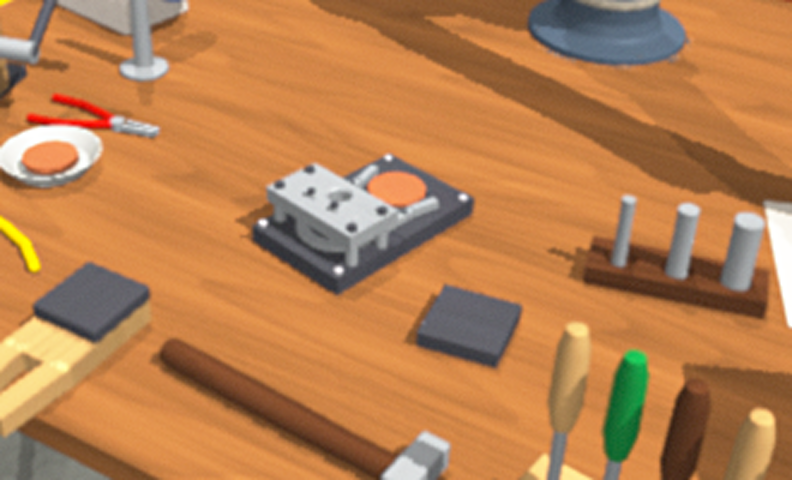

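View pics/top0b.png

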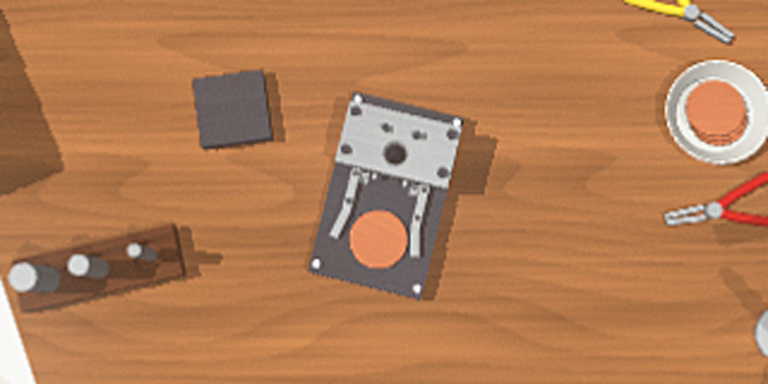

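Top view: bridge hole at crop px (396,153), blank (378,240), and the middle punch is the 20 mm one (large left, small right). The decoys are the bowl with a copper disc and the yellow pliers. Next I get the jig yaw and take a wrist look.

Run:
```python
from h import *
c=cam("top")
b=[(358,98),(457,122),(316,263),(417,288)]
W=[ray(c,(y/2.4+120,x/2.4+170),.016)[:2] for x,y in b];print(np.round(W,4))
f=(W[0]-W[2]+W[1]-W[3]);print(np.degrees(np.arctan2(f[1],f[0])))
g=(W[0]-W[1]+W[2]-W[3]);print(np.degrees(np.arctan2(-g[0],g[1])), np.linalg.norm(f)/2,np.linalg.norm(g)/2)
yaw=np.radians(-14)
jx=np.array([np.cos(yaw),np.sin(yaw),0]);jy=np.array([-jx[1],jx[0],0])
R=np.column_stack([-jx,jy,[0,0,-1]])
o=np.array([.6125,-.053,0])
goto(o-.04*jx+[0,0,.14],R)
s=read_state();im=snapshot("wrist");cv2.imwrite("pics/w1.png",im[:,:,::-1])
np.save("w1.npy",{"s":s},allow_pickle=True)
cw=cam("wrist",s);print(s["t"],np.round(s["tool_pos"],4),s["q"])
for l,z in [("nest",.019),("lip",.022),("guide_hole",.057),("blank",.02)]:
    for x in place_of(l,"wrist")[:2]: print(l,np.round(x["point"],1),round(x["score"],2),np.round(ray(cw,x["point"],z),4))
```

```text
[[ 0.6805 -0.0159]
 [ 0.6534 -0.1194]
 [ 0.5074  0.0292]
 [ 0.4806 -0.0746]]
-14.57213324191768
-14.568541863243755 0.1787562919673058 0.10710539895398727
3.75 [ 0.574  -0.0421  0.1401] [-12.50869929  23.51618221  16.21347651 107.85831939  -8.43249733
  49.7539731   83.99400415]
nest [237.7 314.1] 0.7 [ 0.6154 -0.0556  0.019 ]
nest [230.8 315.5] 0.66 [ 0.609  -0.0527  0.019 ]
lip [212.5 317.4] 0.69 [ 0.591  -0.0464  0.022 ]
guide_hole [256.1 321.3] 0.82 [ 0.6161 -0.0493  0.057 ]
blank [144.4 310.5] 0.79 [ 0.5312 -0.0375  0.02  ]
```

View pics/w1.png

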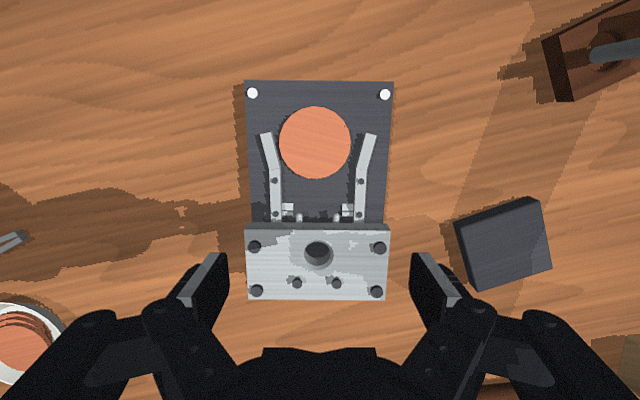

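The wrist view shows the blank at px (315,142), the guide hole at (318,254), and the bridge top from about (245,228) to (390,300). I'll zoom in to measure the bridge and blank precisely.

Run:
```python
from h import *
im=cv2.imread("pics/w1.png")
s=np.load("w1.npy",allow_pickle=True).item()["s"];c=cam("wrist",s)
cv2.imwrite("pics/w1z.png",cv2.resize(im[215:310,235:400],None,fx=4.8,fy=4.8,interpolation=cv2.INTER_CUBIC))
hsv=cv2.cvtColor(im,cv2.COLOR_BGR2HSV)
m=((hsv[:,:,1]>120)&(hsv[:,:,0]<15)&(hsv[:,:,2]>150)).astype(np.uint8);mm=np.zeros_like(m);mm[95:195,265:365]=m[95:195,265:365]
mm=cv2.morphologyEx(mm,cv2.MORPH_OPEN,np.ones((3,3)))
ct=max(cv2.findContours(mm,0,1)[0],key=cv2.contourArea)[:,0].astype(float)
# use the contour back-projected at top height
P=np.array([ray(c,(v,u),.025)[:2] for u,v in ct])
A=np.c_[2*P,np.ones(len(P))];x=np.linalg.lstsq(A,(P**2).sum(1),rcond=None)[0]
print("blank",x[:2],"r",np.sqrt(x[2]+x[:2]@x[:2]))
```

```text
blank [ 0.53039938 -0.03392714] r 0.029118649844677182
```

View pics/w1z.png

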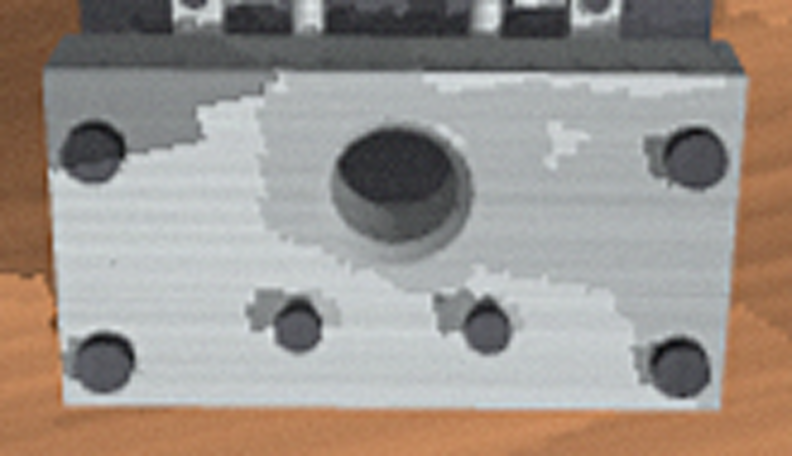

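Run:
```python
from h import *
from scipy.optimize import least_squares
s=np.load("w1.npy",allow_pickle=True).item()["s"];c=cam("wrist",s)
px=np.array([(45,70),(747,75),(63,404),(720,409),(401,192)])/4.8+[235,215]-.4
# image left = jig -y
J=np.array([(-22,-58),(-22,58),(42,-58),(42,58),(0,0)])/1e3
def T(p):
    a=p[2];R=np.array([[np.cos(a),-np.sin(a)],[np.sin(a),np.cos(a)]]);return J@R.T+p[:2]
def f(p): return (proj(c,np.c_[T(p),np.full(5,.057)])-px).ravel()
r=least_squares(f,[.6125,-.053,np.radians(-14.5)]);print(r.x[:2],np.degrees(r.x[2]),np.round(r.fun.reshape(-1,2),2))
print(ray(c,px[4][::-1],.057))
a=r.x[2];b=np.array([.5304,-.0339])-r.x[:2];print("blank in jig",b@[np.cos(a),np.sin(a)],b@[-np.sin(a),np.cos(a)])
# corners in the other views, free scale check
def g(p): 
    return (proj(c,np.c_[T(p),np.full(5,.057+p[3])])-px).ravel()
r=least_squares(g,list(r.x)+[0]);print(r.x[:2],np.degrees(r.x[2]),r.x[3],np.round(r.fun.reshape(-1,2),2))
```

```text
[ 0.61406927 -0.05228337] -14.519809273399801 [[-0.34 -0.39]
 [ 0.66 -0.  ]
 [ 0.46  0.11]
 [ 0.32  0.27]
 [-1.07  0.15]]
[ 0.61415083 -0.05141273  0.057     ]
blank in jig -0.08560594208002134 -0.0031808960700422
[ 0.61449294 -0.05239342] -14.519663427747401 -0.0008477826106214417 [[-0.06 -0.29]
 [ 0.38  0.09]
 [ 0.7  -0.05]
 [ 0.08  0.11]
 [-1.07  0.15]]
```

```bash
cat >> h.py <<'E'
yaw=np.radians(-14.52);O=np.array([.6142,-.0521,0])
jx=np.array([np.cos(yaw),np.sin(yaw),0]);jy=np.array([-jx[1],jx[0],0])
RP=np.column_stack([-jx,jy,[0,0,-1]])
def J(x,y,z): return O+jx*x/1e3+jy*y/1e3+np.array([0,0,z/1e3])
def inj(p): d=np.array(p)-O;return np.round([d@jx*1e3,d@jy*1e3,d[2]*1e3],2)
def F():
    f=np.array(read_state()["ft_force"]);return np.round([f@jx,f@jy,f[2]],1)
E
python3 - <<'E'
from h import *
gripper_close(40)
goto(J(-135,-1,60),RP)
movel(J(-135,-1,32),vel=.1)
wait(.2);print(F(),inj(read_state()["tool_pos"]))
print(movel(J(-135,-1,15),vel=.01,stop_force=3))
s=read_state();print(F(),inj(s["tool_pos"]),s["t"],s["width"])
movel(J(-135,-1,30),vel=.1)
s=read_state();print(F(),inj(s["tool_pos"]))
E
```

```text
[-0.1 -0.1 -1.1] [-134.28   -0.88   32.65]
True
[-0.3 -0.1  5. ] [-135.01   -1.     20.07] 7.0917 0.0002411111874383652
[0.7 0.4 0.3] [-134.54   -0.85   30.28]
```

Run:
```python
from h import *
Z=21.7
movel(J(-135,-1,Z),vel=.05)
wait(.2);f0=F();print(f0,inj(read_state()["tool_pos"]))
x=-126
while x<=-66:
    st=movel(J(x,-.8,Z),vel=.03,stop_force=14)
    s=read_state();print(x,st,inj(s["tool_pos"]),F()-f0)
    if st: break
    x+=6
s=read_state();im=snapshot("wrist");big(im,"pics/w2.png",(90,310,190,460),2.7);big(snapshot("top"),"pics/t2.png",(150,260,270,400),5);print(read_state()["t"])
```

```text
[-0.6  0.2  0.5] [-134.99   -1.01   21.62]
-126 False [-125.75   -0.8    21.71] [ 0.7 -0.3  0.2]
-120 False [-119.64   -0.79   21.71] [ 0.3 -0.7 -0.4]
-114 False [-113.55   -0.8    21.73] [0.9 0.7 0.2]
-108 False [-107.58   -0.7    21.71] [ 0.1  0.3 -0.7]
-102 False [-101.22   -0.9    21.8 ] [ 0.5 -1.4  0.1]
-96 False [-95.46  -0.8   21.76] [ 0.5 -0.5 -0.3]
-90 False [-89.57  -0.76  21.71] [ 0.4 -1.  -1.3]
-84 False [-83.3   -0.83  21.79] [ 1.3  0.1 -1.8]
-78 False [-77.61  -0.79  21.69] [-0.1  0.1  0.5]
-72 False [-73.98  -0.55  21.33] [-4.6  1.3  2.5]
-66 False [-69.38  -0.24  21.17] [-6.9  0.5  5. ]
11.9083
```

View pics/w2.png

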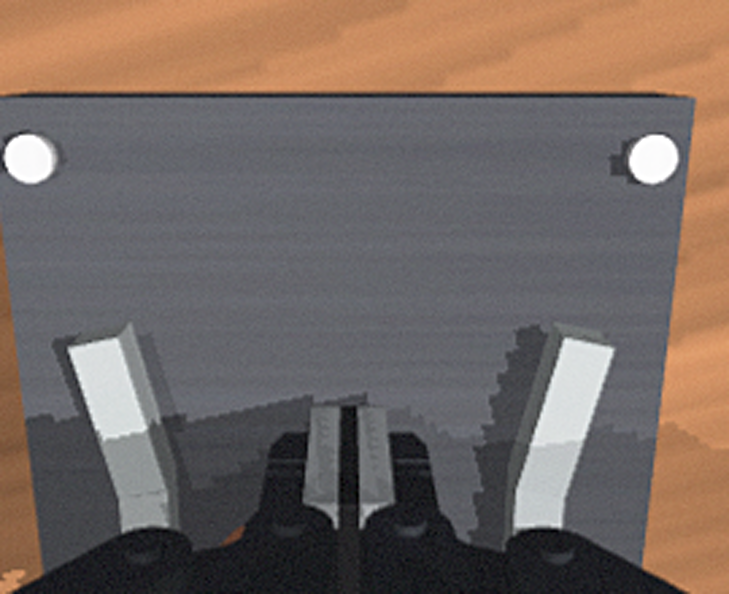

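View pics/t2.png

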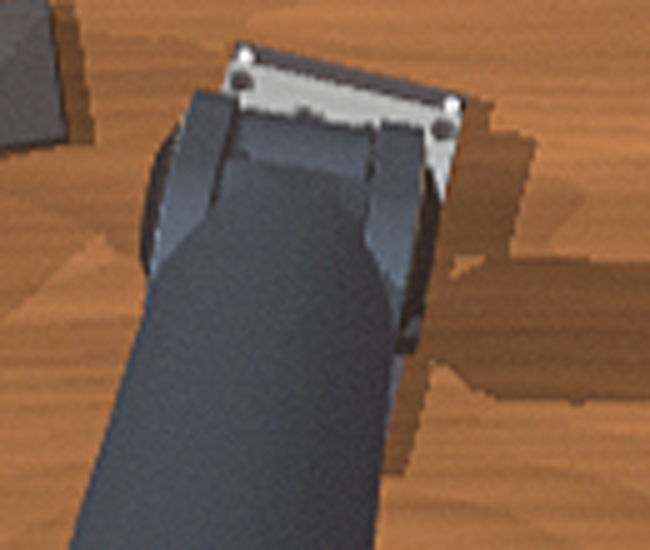

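Run:
```python
from h import *
wait(.3)
s=read_state();print(inj(s["tool_pos"]),F(),np.round(s["eef_rot"],3).tolist())
big(snapshot("scene"),"pics/s2.png",(170,260,260,390),6)
```

```text
[-69.38  -0.23  21.18] [-8.3  1.5  5.8] [[-0.968, 0.25, -0.009], [0.25, 0.968, 0.002], [0.009, -0.0, -1.0]]
```

View pics/s2.png

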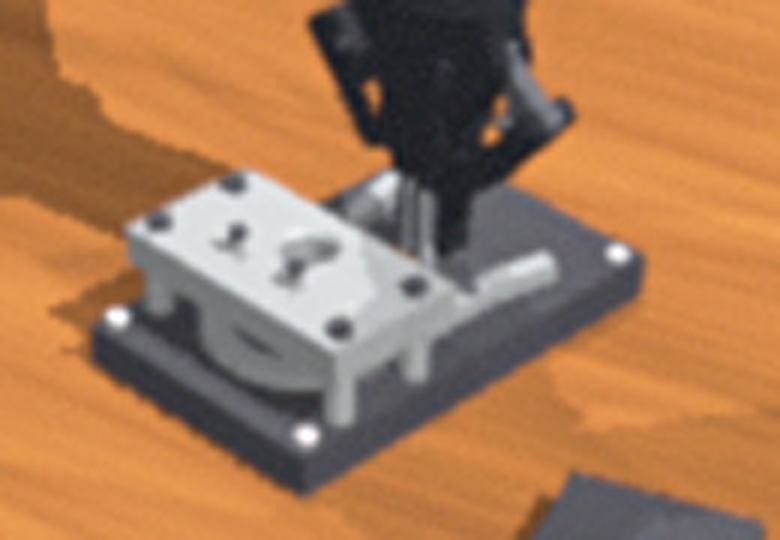

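```bash
cat >> h.py <<'E'
def push(xs,Z=21.9,y=-.5,lim=15,vel=.02):
    for x in xs:
        f=F(); 
        st=movel(J(x,y,Z),vel=vel,stop_force=max(3,lim-abs(min(0,f[0]))))
        s=read_state();print(x,st,inj(s["tool_pos"]),F(),round(s["t"],2),flush=True)
        if st: return True
        if F()[0]<-lim: print("lim");return True
E
python3 - <<'E'
from h import *
push(range(-63,-44,3))
E
```

```text
-63 False [-67.14   0.23  21.18] [-8.2  1.7  4.5] 12.56
-60 False [-65.17   0.52  21.04] [-10.3   1.9   6.8] 12.86
-57 False [-63.11   0.78  20.94] [-12.1   1.9   8.7] 13.16
-54 True [-62.65   0.84  20.36] [-0.7 -0.1 -0.1] 13.37
```

Run:
```python
from h import *
wait(.2);s=read_state();print(inj(s["tool_pos"]),F())
big(snapshot("scene"),"pics/s3.png",(190,250,280,370),8)
push(range(-62,-44,2),Z=22.6,y=-1.2)
```

```text
[-62.67   0.8   20.28] [ 1.3 -0.3  0.9]
-62 False [-62.34  -1.45  22.5 ] [ 0.2 -0.2 -1.1] 13.95
-60 False [-61.18  -1.1   22.2 ] [-2.5  0.9  0.9] 14.2
-58 False [-58.56  -1.    22.26] [-4.6  0.7 -0.8] 14.45
-56 False [-56.22  -1.21  22.42] [-3.8  1.4 -1.2] 14.7
-54 False [-53.92  -1.27  22.56] [-3.3  0.3 -1.5] 14.95
-52 False [-51.7   -1.32  22.63] [-4.3  0.5 -1. ] 15.2
-50 False [-49.59  -1.32  22.67] [-3.7  0.4 -1.9] 15.45
-48 False [-47.92  -1.15  22.55] [-3.4 -0.3 -0.9] 15.7
-46 False [-46.31  -0.86  22.45] [-5.1  2.1 -1. ] 15.95
```

View pics/s3.png

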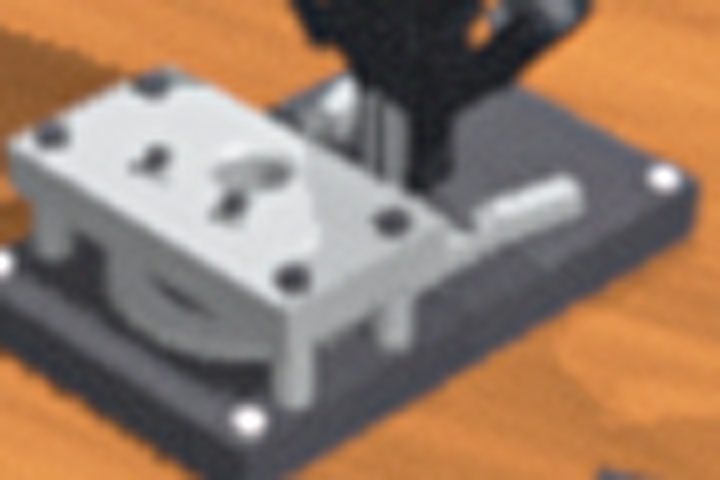

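Run:
```python
from h import *
push(np.arange(-45,-37,.7),Z=22.1,y=-1.2,lim=11,vel=.01)
```

```text
-45.0 False [-45.49  -0.79  21.93] [-4.5  2.3  0.1] 16.21
-44.3 False [-44.98  -0.7   21.91] [-5.   1.1 -1.7] 16.46
-43.599999999999994 False [-44.37  -0.62  21.87] [-5.2  1.7 -1.2] 16.71
-42.89999999999999 False [-43.76  -0.57  21.84] [-4.8  2.2 -0.6] 16.96
-42.19999999999999 False [-43.16  -0.53  21.8 ] [-5.1  2.7 -1.6] 17.21
-41.499999999999986 False [-42.52  -0.49  21.77] [-6.6  1.6 -1.7] 17.46
-40.79999999999998 False [-41.89  -0.42  21.74] [-5.4  2.3 -0.2] 17.71
-40.09999999999998 False [-41.22  -0.41  21.75] [-5.5  2.9 -0.9] 17.96
-39.39999999999998 False [-40.58  -0.33  21.71] [-5.8  2.8 -1.3] 18.21
-38.699999999999974 False [-40.16  -0.26  21.63] [-6.5  2.1 -1.8] 18.46
-37.99999999999997 False [-39.98  -0.15  21.49] [-7.1  2.6 -1.4] 18.71
-37.29999999999997 False [-39.86  -0.1   21.34] [-7.7  2.5 -1.5] 18.96
```

Run:
```python
from h import *
push(np.arange(-36.6,-34,.7),Z=22.3,y=-1.2,lim=13,vel=.01)
wait(.2);print(inj(read_state()["tool_pos"]),F())
big(snapshot("scene"),"pics/s4.png",(190,250,280,370),8)
movel(J(-48,-.8,22.3),vel=.01);print(F())
movel(J(-70,-.8,26),vel=.08)
movel(J(-90,-.8,130),vel=.2)
s=read_state();im=snapshot("wrist");cv2.imwrite("pics/w5.png",im[:,:,::-1]);np.save("w5.npy",{"s":s});print(s["t"])
r=recognise("hold_down","wrist");print(r[:2]);r=place_of("blank","wrist");c=cam("wrist",s)
for q in r:print(q,inj(ray(c,q["point"],.019)))
```

```text
-36.6 False [-3.974e+01  2.000e-02  2.138e+01] [-9.4  3.3 -1.2] 19.21
-35.9 False [-39.7    0.11  21.2 ] [-8.6  3.9 -0.9] 19.46
-35.199999999999996 False [-39.61   0.18  21.03] [-10.3   3.3  -0.3] 19.71
-34.49999999999999 False [-39.57   0.26  20.84] [-11.5   3.7  -0.4] 19.96
[-39.53   0.28  20.83] [-11.4   4.1  -0.4]
[ 1.1 -0.4  0. ]
22.8167
[{'bbox': [582.6, 109.0, 639.3, 130.8], 'score': 0.52}]
```

View pics/w5.png

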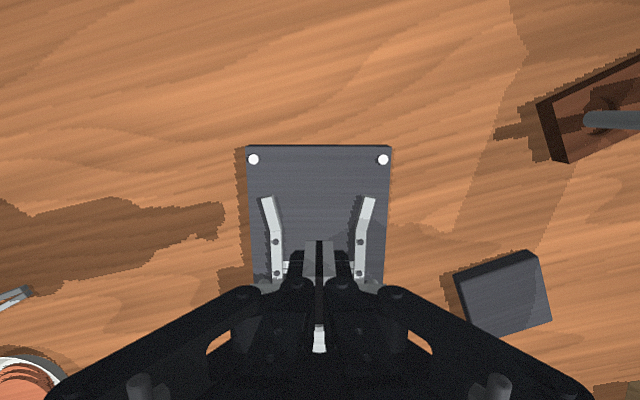

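View pics/s4.png

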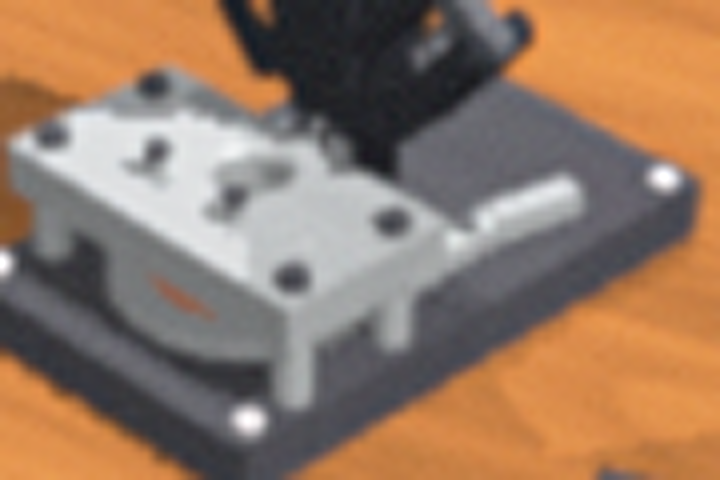

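Run:
```python
from h import *
open_gripper()
for a,x in [(25,-42),(20,-45),(15,-50)]:
    t=np.radians(a);z=jx*np.sin(t)-np.array([0,0,np.cos(t)]);R=np.column_stack([np.cross(jy,z),jy,z])
    try:
        q=inverse_kinematics(J(x,0,97),R);print(a,q)
        if q is None: continue
        goto(J(x,0,97),R);break
    except IKError as e: print(e)
wait(.2);s=read_state();im=snapshot("wrist");cv2.imwrite("pics/w6.png",im[:,:,::-1]);np.save("w6.npy",{"s":s});print(s["t"])
c=cam("wrist",s);u=proj(c,[J(-15,0,24)])[0].astype(int);print(u)
big(im,"pics/w6z.png",(max(0,u[1]-50),u[1]+50,u[0]-65,u[0]+65),6)
```

```text
25 [-37.51928018  23.70865508  41.27361142 128.11891609 -43.39749764
  12.3519671  114.31574854]
24.5917
[316 198]
```

View pics/w6z.png

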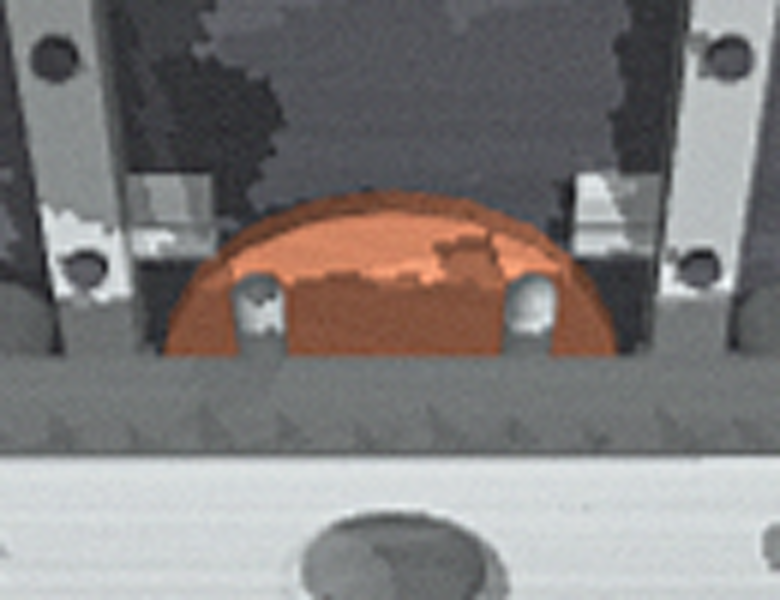

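Run:
```python
from h import *
im=cv2.imread("pics/w6.png");s=np.load("w6.npy",allow_pickle=True).item()["s"];c=cam("wrist",s)
big_=cv2.resize(im[148:248,251:381],None,fx=6,fy=6,interpolation=cv2.INTER_CUBIC)
th=np.radians(np.arange(100,261,2))
def dr(P,col):
    u=(proj(c,np.array(P))-[251,148]+.5)*6-.5
    cv2.polylines(big_,[np.round(u).astype(int)],False,col,1,cv2.LINE_AA)
for cx,z,col in [(0,24,(255,0,0)),(0,19,(255,255,0)),(-1,27.5,(0,255,0))]:
    dr([J(cx+30*np.cos(t),30*np.sin(t),z) for t in th],col)
for sg in (1,-1):
    dr([J(x,sg*y,22) for x,y in [(-25,22),(-25,32),(-21,32),(-21,22),(-25,22)]],(255,0,255))
dr([J(-22,-58,57),J(-22,58,57)],(0,0,255))
dr([J(13.5*np.cos(t),13.5*np.sin(t),57) for t in np.linspace(0,6.28,60)],(0,0,255))
cv2.imwrite("pics/w6o.png",big_)
```

```text
(no output)
```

View pics/w6o.png

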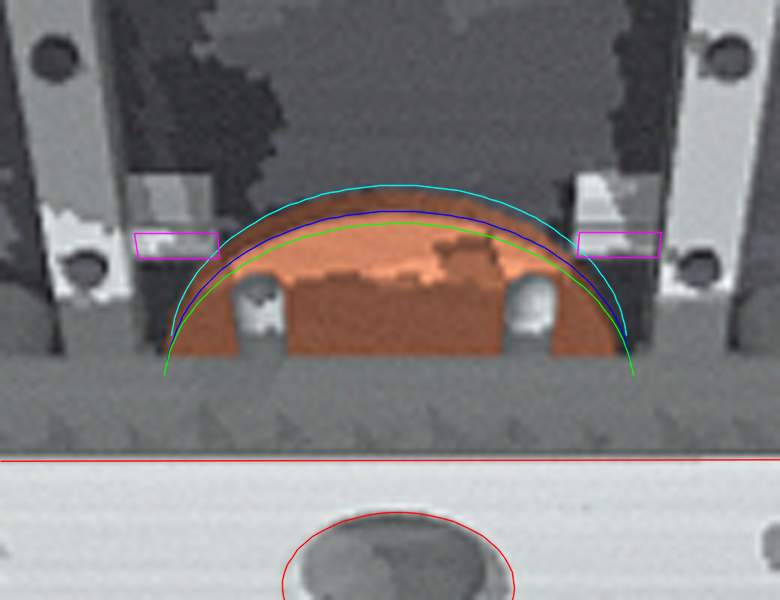

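The overlay fits a seated disc better, but one view can't settle its height. I'll touch its rear top edge lightly: it should be at z≈24 if seated, or ≥26.5 if it's hanging on the lip.

Run:
```python
from h import *
movel(J(-60,-.7,110),RP,vel=.15)
gripper_close(40)
movel(J(-37,-.7,45),vel=.2);wait(.15)
print(inj(read_state()["tool_pos"]),F())
print(movel(J(-37,-.7,21),vel=.012,stop_force=2.5))
s=read_state();print(inj(s["tool_pos"]),F(),s["t"])
movel(J(-45,-.7,60),vel=.1)
```

```text
[-36.44  -0.8   46.33] [ 1.1  0.1 -0.4]
True
[-36.92  -0.7   23.28] [-1.3 -0.3  4.5] 28.4417
```

```bash
cat >> h.py <<'E'
def tool(yawdeg): # tool y axis (jaws) at this world yaw, z down
    a=np.radians(yawdeg);y=np.array([np.cos(a),np.sin(a),0]);z=np.array([0,0,-1.]);return np.column_stack([np.cross(y,z),y,z])
E
python3 - <<'E'
from h import *
q0=np.array(read_state()["q"]);p=[.501,.2535,.20]
for a in (11,191): print(a,inverse_kinematics(p,tool(a)))
movel(J(-45,-.7,140),vel=.25)
open_gripper()
R=tool(11);best=min((np.abs(np.array(q)-q0).max(),a) for a in (11,191) if (q:=inverse_kinematics(p,tool(a))) is not None);print(best)
goto(p,tool(best[1]))
wait(.2);s=read_state();im=snapshot("wrist");cv2.imwrite("pics/w7.png",im[:,:,::-1]);np.save("w7.npy",{"s":s});c=cam("wrist",s)
for l in ("punch","punch_small","punch_large","punch_block"):
    print(l,[(np.round(x["point"],1).tolist(),round(x["score"],2),np.round(ray(c,x["point"],0 if l=="punch_block" else .012),4).tolist()) for x in place_of(l,"wrist")[:2]])
print(read_state()["t"])
E
```

```text
11 [-77.22852195  29.46741641  64.10884506 108.00972814 -30.16122478
  61.74060883  10.01500183]
191 [-11.66740855  19.97724663 -24.5364525  104.50819704   9.67726586
  57.56591479 150.8863781 ]
(np.float64(71.09314714206891), 191)
punch [([178.7, 316.4], 0.68, [0.5031, 0.2567, 0.012])]
punch_small [([121.6, 312.3], 0.81, [0.5186, 0.1978, 0.012])]
punch_large [([222.2, 317.7], 0.57, [0.4921, 0.3064, 0.012])]
punch_block [([179.5, 317.3], 0.9, [0.5014, 0.2602, 0.0])]
31.9
```

View pics/w7.png

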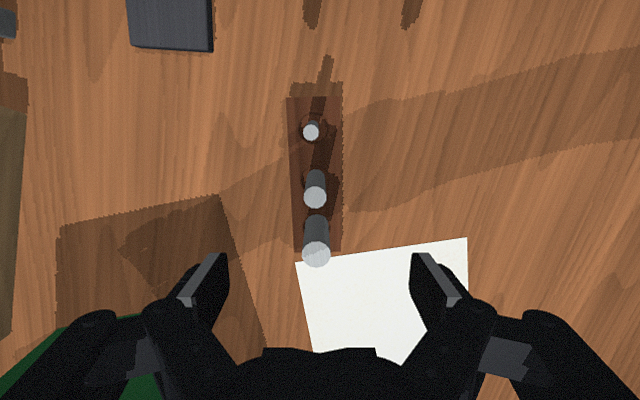

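Run:
```python
from h import *
im=cv2.imread("pics/w7.png");s=np.load("w7.npy",allow_pickle=True).item()["s"];c=cam("wrist",s)
print(np.round(s["tool_pos"],4),np.round(s["q"],1),s["ft_force"])
big(im[:,:,::-1],"pics/w7z.png",(110,280,270,365),3.5)
g=cv2.cvtColor(im,cv2.COLOR_BGR2GRAY);hsv=cv2.cvtColor(im,cv2.COLOR_BGR2HSV)
m=((g>150)&(hsv[:,:,1]<60)).astype(np.uint8)
n,l,st,ce=cv2.connectedComponentsWithStats(m)
for i in range(1,n):
    if st[i][4]>60 and 280<ce[i][0]<350 and ce[i][1]<280:
        print(st[i],ce[i],np.round(ray(c,ce[i][::-1],.087),4))
```

```text
[0.5013 0.2523 0.1992] [-11.7  20.  -24.4 104.5   9.7  57.6 150.9] [-0.04590665  0.84561253  0.27838309]
[303 125  15  15 185] [310.27027027 132.04324324] [0.5179 0.2023 0.087 ]
[304 187  22  21 371] [314.52560647 196.89487871] [0.5045 0.2554 0.087 ]
```

View pics/w7z.png

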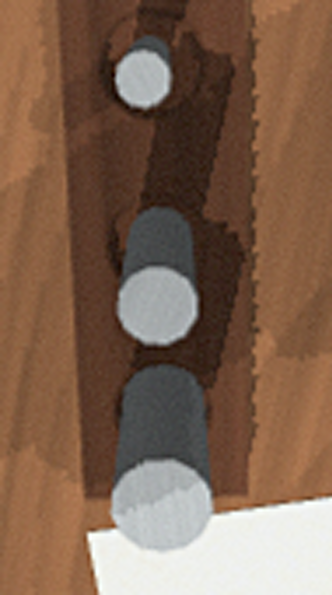

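Run:
```python
from h import *
R=tool(193) if inverse_kinematics([.5045,.2554,.052],tool(193)) is not None else tool(191)
R=tool(191)
movel([.5045,.2554,.115],R,vel=.15)
wait(.15);print(F())
print(movel([.5045,.2554,.052],vel=.1,stop_force=6))
s=read_state();print(np.round(s["tool_pos"],4),F())
gripper_close(50);s=read_state();print("w",s["width"],np.round(s["tool_pos"],4),F(),s["t"])
movel([.5045,.2554,.20],vel=.15)
wait(.2);s=read_state();print("w",s["width"],F(),s["t"])
im=snapshot("wrist");cv2.imwrite("pics/w8.png",im[:,:,::-1]);np.save("w8.npy",{"s":s})
for a in (-14.5,-30,-60,-90,75.5,165.5,180,195): print(a,np.round(q,0) if (q:=inverse_kinematics(J(0,0,120),tool(a))) is not None else None)
```

```text
[0.5 0.1 0.4]
False
[0.5049 0.2558 0.0524] [-0.3  0.2 -0.4]
w 0.01876356023051763 [0.5046 0.2554 0.0523] [-1.8 -1.   2.8] 34.1667
w 0.01864952067885365 [ 0.2 -1.1 -2. ] 35.5
-14.5 [-40.  43.  64. 105. -44.  61.  26.]
-30 [-40.  43.  64. 105. -44.  61.  11.]
-60 [-40.  43.  64. 105. -44.  61. -19.]
-90 [-40.  43.  64. 105. -44.  61. -49.]
75.5 [ -1.  28.   2. 103.  -1.  50.  78.]
165.5 [ 26.  32. -35. 101.  23.  54. 147.]
180 [ 39.  40. -57. 100.  38.  61. 149.]
195 [ -40.   43.   64.  105.  -44.   61. -124.]
```

View pics/w8.png

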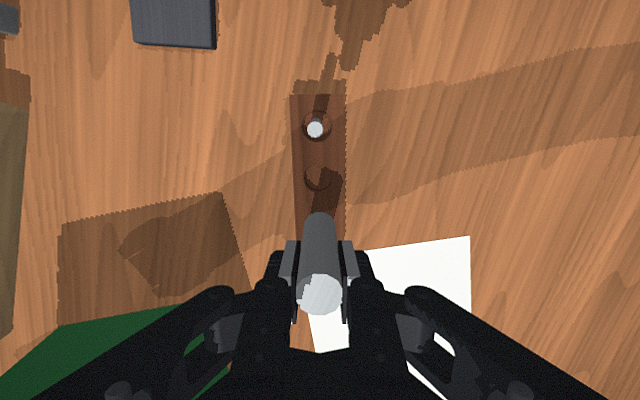

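Run:
```python
from h import *
s=np.load("w8.npy",allow_pickle=True).item()["s"];c=cam("wrist",s)
im=cv2.imread("pics/w8.png");big(im[:,:,::-1],"pics/w8z.png",(200,330,260,380),6)
zt=s["tool_pos"][2]+.0349
for px in [(320,294)]:
    P=ray(c,px[::-1],zt);d=np.array(s["eef_rot"]).T@(P-s["tool_pos"]);print(d)
goto(J(0,.2,140),RP)
wait(.2);s=read_state();print(inj(s["tool_pos"]),F(),s["t"],s["width"])
im=snapshot("wrist");cv2.imwrite("pics/w9.png",im[:,:,::-1]);np.save("w9.npy",{"s":s})
c=cam("wrist",s);print(proj(c,[J(0,0,57),J(-22,0,57)]))
```

```text
[ 0.00053744  0.0003639  -0.03489925]
[ -0.31   1.66 140.16] [ 0.  -1.1 -1.7] 37.0083 0.018947925503616778
[[315.14296819 206.58006069]
 [315.1150181  178.70271322]]
```

View pics/w8z.png

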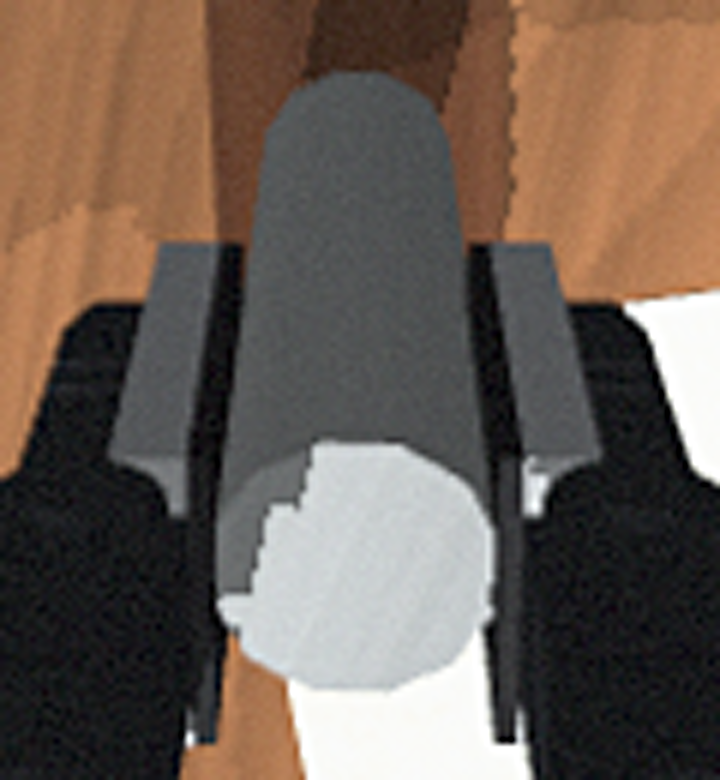

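View pics/w9.png

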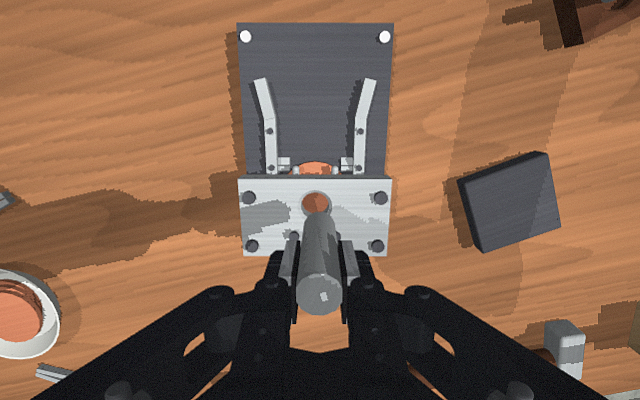

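Run:
```python
from h import *
im=cv2.imread("pics/w9.png");big(im[:,:,::-1],"pics/w9z.png",(150,270,230,400),4.6)
print(inj(read_state()["tool_pos"]))
```

```text
[ -0.22   1.38 140.16]
```

View pics/w9z.png

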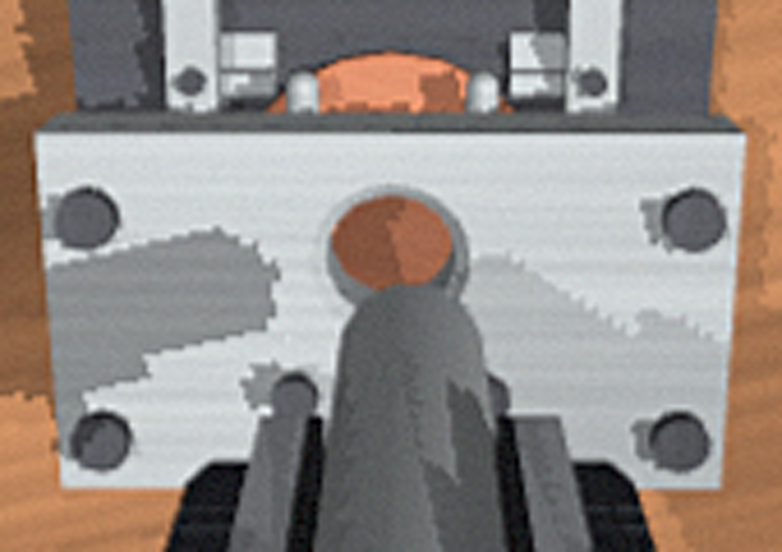

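Run:
```python
from h import *
from scipy.optimize import least_squares
s=np.load("w9.npy",allow_pickle=True).item()["s"];c=cam("wrist",s)
px=(np.array([(36,133),(745,133),(62,487),(722,487)])+.5)/4.6+[230,150]-.5
Jp=np.array([(-22,-58),(-22,58),(42,-58),(42,58)])/1e3
def f(p):
    a=p[2];R=np.array([[np.cos(a),-np.sin(a)],[np.sin(a),np.cos(a)]])
    return (proj(c,np.c_[Jp@R.T+p[:2],np.full(4,.057)])-px).ravel()
r=least_squares(f,[.614,-.052,yaw]);print(r.x[:2],np.degrees(r.x[2]),inj([*r.x[:2],0]),np.round(r.fun,2))
print("chamfer ctr col", inj(ray(c,((185+74+.5)/4.6+150-.5,(396.5)/4.6+230-.5),.057)))
# foot: predicted outline for punch at tool offset d
for d in [(0,0),(.5,.4)]:
    ft=np.array(s["tool_pos"])+np.array(s["eef_rot"])@np.array([d[0]/1e3,d[1]/1e3,.040])
    t=np.linspace(0,2*np.pi,73);o=proj(c,ft+np.c_[.01*np.cos(t),.01*np.sin(t),0*t])
    z=(o-[230,150]+.5)*4.6;print(d,z.min(0),z.max(0))
```

```text
[ 0.61391025 -0.05242353] -14.39418339174377 [-0.2  -0.39  0.  ] [-0.36 -0.08  0.39 -0.08  0.07  0.14 -0.1   0.1 ]
chamfer ctr col [-0.54  0.43 57.  ]
(0, 0) [330.6390172  290.77549125] [475.33324015 425.28294367]
(0.5, 0.4) [333.47617627 287.30796537] [478.27674228 422.01571561]
```

Run:
```python
from h import *
movel(J(.15,-.9,106),vel=.1)
wait(.4);s=read_state();print(inj(s["tool_pos"]),F(),s["t"],np.round(s["eef_rot"],4).tolist())
im=snapshot("wrist");cv2.imwrite("pics/w10.png",im[:,:,::-1]);np.save("w10.npy",{"s":s});big(im,"pics/w10z.png",(130,270,230,400),4.2)
```

```text
[  0.36  -0.86 106.41] [-1.  -0.3 -1.8] 37.95 [[-0.9681, 0.2507, 0.0007], [0.2507, 0.9681, 0.0], [-0.0007, 0.0002, -1.0]]
```

View pics/w10z.png

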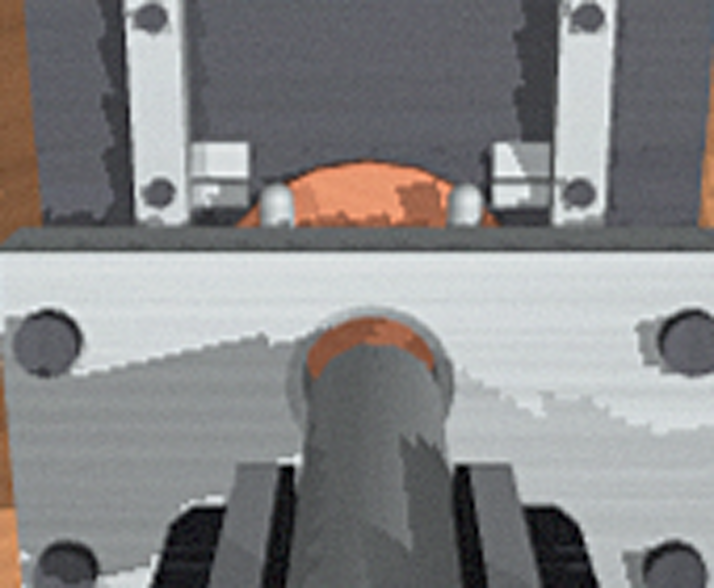

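Run:
```python
from h import *
movel(J(0,-1.3,101),vel=.05);wait(.2);print(inj(read_state()["tool_pos"]),F())
st=movel(J(0,-1.3,70),vel=.025,stop_force=6)
s=read_state();print(st,inj(s["tool_pos"]),F(),s["t"])
if not st:
    wait(.1);print(F())
    st=movel(J(0,-1.3,60.5),vel=.01,stop_force=3.5)
    s=read_state();print(st,inj(s["tool_pos"]),F(),s["t"])
```

```text
[ 6.00e-02 -1.26e+00  1.01e+02] [ 0.1 -0.2 -1.3]
False [ 0.17 -1.3  70.04] [ 2.2  0.  -2. ] 39.8417
[ 2.1 -0.2 -2.7]
True [ 0.33 -1.32 64.32] [-0.3  0.6  4.6] 40.5667
```

Run:
```python
from h import *
open_gripper();wait(.2);print(F(),inj(read_state()["tool_pos"]))
movel(J(0,-1.3,90),vel=.05)
movel(J(0,-1.3,150),vel=.15)
goto(J(-55,0,190),RP);wait(.3)
s=read_state();im=snapshot("wrist");cv2.imwrite("pics/w11.png",im[:,:,::-1]);print(s["t"])
big(snapshot("scene"),"pics/s11.png",(140,300,200,480),2.8)
c=cam("wrist",s)
for x in place_of("punch","wrist"): print(x,inj(ray(c,x["point"],.024)))
n=im[60:330,200:460];big(im,"pics/w11z.png",(100,300,200,440),3.2)
```

```text
[-0.4 -0.2  0.2] [ 0.61 -1.72 63.98]
43.325
{'point': [230.4, 320.8], 'score': 0.76} [-0.78  2.93 24.  ]
```

View pics/w11z.png

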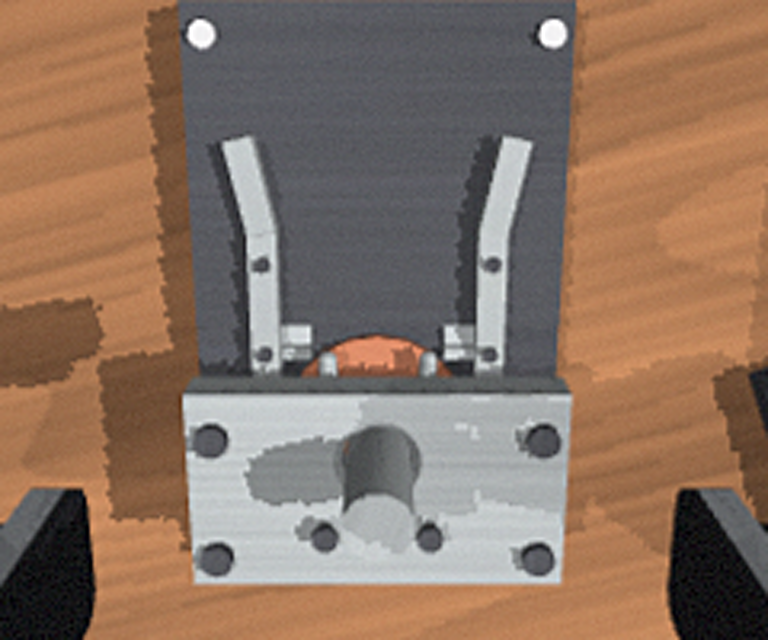

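View pics/s11.png

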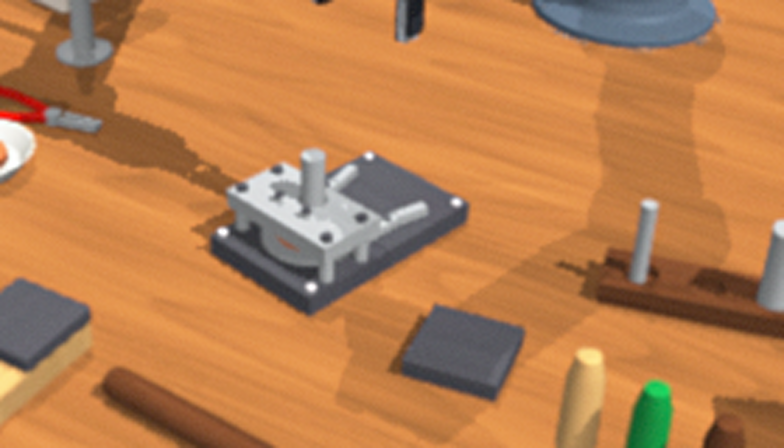

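The punch stands upright in the hole (wrist crop px 378,470), the copper disc sits just inside the lugs, and the middle socket is empty. Everything else is where it was, so I'm handing in.

```bash
python3 -c "
from rig import *
print(close_job(),read_state()['t'])"
```

```text
the job is handed in; nothing more can be done
the job is handed in; nothing more can be done
```

The blank is in the nest and the 20 mm punch is standing on it through the guide hole. I handed the job in at about 43 s; it reports no verdict.

- **Blank:** I pushed it with the closed fingers, and it stopped once on the way in. That push tripped my 15 N limit, so I let it off and pushed on at 3–6 N. The push rose to about 11 N at the far wall before I let it off there.
- **Punch:** I took the 20 mm punch from the middle socket and lowered it through the hole. It met the blank with about 7 N of contact, and I then opened the gripper.

**Last checks:**
- The punch stopped within 0.1 mm of the height worked out for a seated blank.
- In the last wrist and scene pictures the punch is upright, and the blank sits just inside the lugs. The other two punches and the loose block look unmoved, and so does the part of the pliers in view. The arm is clear of everything.

**What disagreed or was missed:**
- A finger touch on the blank's rear edge read 23.3 mm, not the 24 mm expected. That is still well below the height of a blank hanging on the lip.
- The hole position measured directly in the picture was about 0.8 mm off the one worked out from the bridge corners. I corrected for this by eye before inserting the punch.
- There was a 2 N side force as the punch went in.
- I did not get a reading of the hold-down itself: the network's one detection was clearly wrong.

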